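# Fit the axle pin of a castor

### The arm

A 6-joint arm with a two-finger parallel gripper is mounted at the origin on a cart in front of the work surface, level with it; the furniture and walls round the work are solid. World frame = base frame: x ahead of the robot, y to its left, z up, the work surface at z = 0. Lengths are in m, angles in rad, forces in N, time in s.
With the tool pointing down it reaches from about 0.325 to 0.75 m from the base axis. Payload 7.6 kg.
Tool frame: the origin (TCP) lies at the very end of the fingers, on their centre line; the grasp point (between the pads) lies 19 mm behind it (manip.hold_point_z is the z of the grasp point in the tool frame, in m); z points along the fingers, y is the direction in which the jaws open and shut (so a half turn about z gives the same grasp; the last joint's range is limited). The gripper opens to 85 mm and grips with 20 to 120 N. Pads are 22 mm wide; open, the fingers measure 114 mm over their backs; the gripper's body (76 mm by 85 mm) begins 54 mm behind the grasp point. The pads swing forward as they close: fully open they stand 13 mm farther back than shut.
Start: joints at [-1.349, 0.052, 1.401, -0, 1.689, -0.07], TCP at [0.151, -0.503, 0.231] pointing down, gripper open.
Joint ranges: [-2.9, 2.9], [-0.91, 2.17], [0.12, 2.37], [-1.06, 4.2], [0.26, 2.73], [-2.93, 2.93]. Speed limits (rad/s): [2.57, 2.57, 3.01, 3.14, 3.14, 3.14].

### API

Orientations are given as a unit quaternion [w, x, y, z].
In Python, from cell import manip gives the robot as it stands. The module is installed in compiled form; this text tells all that it offers.
- The arm moves only by the shell command python3 -m crank 'ROWS' [OPENING]. ROWS is JSON, a list of rows, each a list of 4 numbers: the shift along the world's x, y, z in mm, then the turn about the world's z in degrees. In form: [[dx, dy, dz, spin], ...]. A call has 1 to 10 rows; each row is the pose to reach, as a shift and turn from the pose commanded when the call began; what a row does not reach only later rows make up. A row lasts 1/8 s, in which the tool goes at most 62.5 mm and 10.7 degrees, less where a joint would pass 70% of its speed; a pose out of reach is approached as far as the arm can. A call with a gripper value outside its range is refused whole. OPENING is the opening, from 0 (shut) to 1 (fully open), set as the call begins (- or left out, the last holds). The fingers move at their own pace and stop on an object; the grip force is fixed at half the most. Time passes only in rows, so rows that repeat a pose let the fingers close. It gives the time, the measured TCP pose, the force and the opening at its end, in the units of the state.
- manip.state(): the state, without advancing time (a new reading comes with each control period).
- manip.camera(name): name is "scene" or "top"; returns the picture (400x640x3 uint8, blue, green, red); there is no depth.
- manip.camera_info(name): a dict with "fx", "fy", "cx", "cy" (pixels), "R" (3x3) and "t" (3): a world point X has camera coordinates R X + t. Camera axes: x right, y down, z forward; pixel columns grow to the right and rows downward; lengths in m; the calibration is good to about 2 mm. A picture is of the moment at which its call begins. camera_info takes no time and is no camera call.
- manip.close_job(): hands the job in, once; it reports no verdict.
The state is a dict: "time": time; "qpos": joint angles; "joint_velocities": joint speeds; "joint_torque": joint torques, N m; "tool_pos": TCP position; "tcp_rot": TCP orientation; "contact_force": force on the tool from outside, world axes, zero at the start; "moment": the same for the moment, N m; "opening": finger opening in m.
Only numpy, scipy, OpenCV 4.12 (cv2) and the standard library are available. Lean on these libraries where they do the work, as an engineer would, in place of code of your own. Each camera call takes 0.05 s, during which the arm holds its last target.

### The job

Fit the castor's axle: take the steel axle pin out of the little tin, where it stands on its head, and push it level through the near fork leg, the wheel and the other fork leg, from whichever side you like, until its head is home against the leg. Leave the wheel in the fork, keep the tin standing, do not upset the other things on the bench, and let go of the pin.

Things in the scene. Friction and masses are not known exactly. Their poses are not given: they have to be found in the camera images.
- pin: bright steel axle pin, 96 mm long: round head 26 mm across, 20 mm long, then a shank 16 mm across, 76 mm long, its last 5 mm tapered; 0.2 kg. Origin: centre of the head's flat end; z runs from head to tip. Starts upright in the tin, head down, tip up, its top 100 mm above the bench. Lying on the bench it rests on head rim and tip, sloping about 4 degrees
- pin_seat (a point): centre of the shoulder where the head meets the shank, 20 mm from the pin's origin
- pin_tip (a point): centre of the pin's tip, 96 mm from the pin's origin
- tin: small round open steel tin, 58 mm across, 50 mm high, wall 3 mm, floor 4 mm thick, loose; origin at the centre of its underside, z up
- castor: steel castor, bolted upside down to a fixed plywood board (150 x 130 x 18 mm); origin: centre of the board's underside, z up, y along the axle. Two upright fork legs 38 mm wide, inner faces 18 mm and outer boss faces 27 mm from the middle, each with a 20 mm round hole centred 90 mm above the bench; legs reach 109 mm and the wheel 130 mm high
- axle_mid (a point): middle of the axle line, halfway between the two fork legs, 90 mm above the bench; axes as the castor's
- eye_left (a point): centre of the hole in the castor's +y leg, in its outer face, 27 mm from the middle
- eye_right (a point): centre of the hole in the castor's -y leg, in its outer face, 27 mm from the middle
- wheel: loose castor wheel, black tyre 80 mm across and 28 mm wide, grey hub 32 mm long with a 20 mm bore; it stands between the fork legs on two small wooden packings with its bore in line with the holes. Origin at its centre, y along its axle
- tape_measure: yellow tape measure lying on its side, 70 x 76 x 39 mm, loose; origin at the centre of its underside
- spring_clamp: red spring clamp lying flat, 92 x 136 x 24 mm, loose; origin at the centre of its underside
- brad_box: small blue cardboard box, 53 x 78 x 40 mm, loose; origin at the centre of its underside

How it is judged:
At the end, for the whole second after the job is handed in: The pin lies through both fork legs and the wheel, within 0.12 rad of the axle line, its shoulder within 6 mm of the centre of the hole in the outer face of one leg (either one), its tip out on the other side; the wheel's centre is within 6 mm of the middle of the axle line, and the pin is at rest ((distance between pin_seat and eye_left below 0.006 m or distance between pin_seat and eye_right below 0.006 m) and angle between the z axis of pin and the y axis of castor, either way round below 0.12 rad and distance between pin_tip and axle_mid below 0.058 m and distance between wheel and axle_mid below 0.006 m and linear speed of pin below 0.02 m/s); the robot touches nothing.
It fails at once if the tin is tipped over (angle between tin's own z axis and vertical above 0.6 rad).
It fails at once if the blue box is shoved more than 8 cm (distance of brad_box from where it was at the start of the episode above 0.08 m).
It fails at once if the tape measure is shoved more than 8 cm (distance of tape_measure from where it was at the start of the episode above 0.08 m).
It fails at once if the spring clamp is shoved more than 8 cm (distance of spring_clamp from where it was at the start of the episode above 0.08 m).
It also fails if it takes over 67 s, if anything falls off the work surface, if the arm or the gripper's body presses on something with over 40 N, if the wrist force passes 120 N, or if a joint passes its speed limit or range.

## Working session

There is one attempt and no reset: what is moved stays moved. The work goes in short steps, Python scripts to look and compute and a shell command to move; the robot and the scene stay as the last step left them, time stands still between calls to the robot, and variables do not carry over. Pictures are saved under pics/ and viewed, and the job is handed in when it is done.

```bash
mkdir -p pics; ls
python3 - <<'E'
from cell import manip
import cv2,numpy as np
for n in("scene","top"):
    im=manip.camera(n); cv2.imwrite(f"pics/{n}0.png",im)
    print(n,{k:np.round(v,4).tolist() for k,v in manip.camera_info(n).items()})
s=manip.state(); print(s, manip.hold_point_z)
E
```

```text
pics
scene {'fx': 499.9819, 'fy': 499.9819, 'cx': 315.5133, 'cy': 198.2206, 'R': [[-0.8432, -0.5373, 0.02], [-0.2366, 0.3374, -0.9112], [0.4828, -0.773, -0.4116]], 't': [0.4897, 0.2361, 1.2374]}
top {'fx': 383.6084, 'fy': 383.6084, 'cx': 313.6947, 'cy': 202.5649, 'R': [[0.0041, -0.9999, -0.0139], [-0.9932, -0.0024, -0.1168], [0.1167, 0.0143, -0.9931]], 't': [-0.0017, 0.5872, 1.0091]}
{'time': 0.1, 'qpos': array([-1.34930758e+00,  5.28201462e-02,  1.40160273e+00, -1.86800682e-05,
        1.68859700e+00, -7.03104148e-02]), 'joint_velocities': array([-0.00029102,  0.00023782, -0.00321765,  0.00110773,  0.00080931,
        0.00124715]), 'joint_torque': array([ 1.75064247e-04, -3.82582176e+01, -3.60984635e+01, -1.34511483e-04,
        4.83898228e-03,  2.48540738e-05]), 'tool_pos': array([ 0.15098425, -0.50254913,  0.23054271]), 'tcp_rot': array([-7.10874136e-04,  9.89375429e-01,  1.45381397e-01, -6.31396080e-05]), 'contact_force': array([-0.09564091, -0.01294041, -0.00351254]), 'moment': array([-0.00752697,  0.0094967 ,  0.0759367 ]), 'opening': 0.08527469109694032} -0.0187
```

View pics/scene0.png

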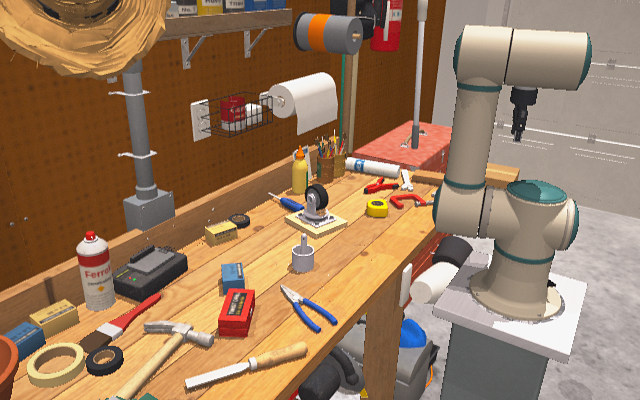

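View pics/top0.png

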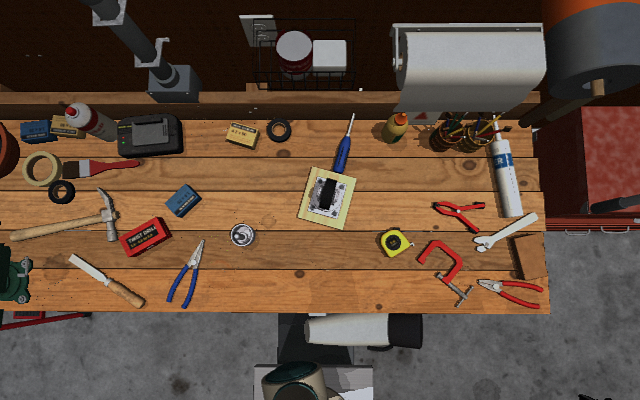

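```bash
cat > h.py <<'E'
import numpy as np,cv2
from cell import manip
def ray(n,u,v):
    c=manip.camera_info(n);R=np.array(c['R']);t=np.array(c['t'])
    d=R.T@np.array([(u-c['cx'])/c['fx'],(v-c['cy'])/c['fy'],1]);return -R.T@t,d
def plane(n,u,v,z):
    o,d=ray(n,u,v);return o+d*(z-o[2])/d[2]
def two(a,b):
    o1,d1=ray('scene',*a);o2,d2=ray('top',*b)
    A=np.stack([d1,-d2],1);s=np.linalg.lstsq(A,o2-o1,rcond=None)[0]
    p,q=o1+s[0]*d1,o2+s[1]*d2;return (p+q)/2,np.linalg.norm(p-q)
def proj(n,X):
    c=manip.camera_info(n);p=np.array(c['R'])@np.array(X)+np.array(c['t'])
    return np.array([c['fx']*p[0]/p[2]+c['cx'],c['fy']*p[1]/p[2]+c['cy']])
def crop(im,x0,y0,w,h,k,f):
    cv2.imwrite(f,cv2.resize(im[y0:y0+h,x0:x0+w],None,fx=k,fy=k,interpolation=cv2.INTER_CUBIC))
E
python3 - <<'E'
from h import *
t=cv2.imread('pics/top0.png');s=cv2.imread('pics/scene0.png')
a=cv2.resize(t[155:260,220:370],None,fx=5,fy=5,interpolation=cv2.INTER_CUBIC)
cv2.imwrite('pics/t1.png',a)
crop(s,270,170,100,110,5,'pics/s1.png')
for n,p in dict(castor=(327,198),tin=(242,235),box=(183,200)).items(): print(n,plane('top',*p,0.018).round(3))
E
```

```text
castor [ 0.602 -0.036  0.018]
tin [0.499 0.197 0.018]
box [0.595 0.364 0.018]
```

View pics/t1.png

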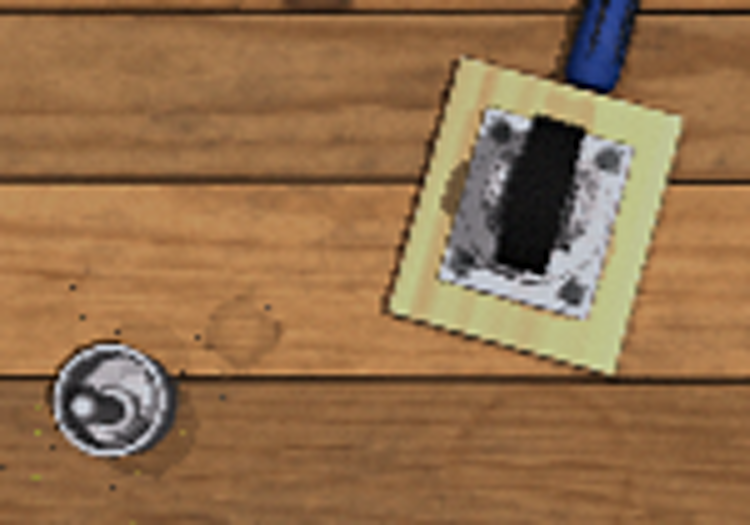

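View pics/s1.png

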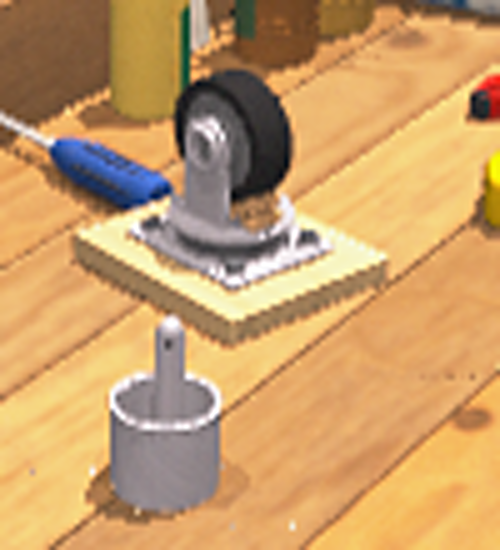

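Run:
```python
from h import *
t=cv2.imread('pics/top0.png');s=cv2.imread('pics/scene0.png')
hsv=cv2.cvtColor(t,cv2.COLOR_BGR2HSV)
print(hsv[224,340],hsv[172,318],hsv[190,360],hsv[205,290],hsv[200,380])
for i,(lo,hi) in enumerate([((22,60,120),(36,160,255)),((20,50,120),(40,170,255))]):
    m=cv2.inRange(hsv,lo,hi); k=np.zeros_like(m);k[155:240,285:370]=255;m&=k
    m=cv2.morphologyEx(m,cv2.MORPH_CLOSE,np.ones((3,3)))
    c=max(cv2.findContours(m,0,1)[0],key=cv2.contourArea)
    h=cv2.convexHull(c).reshape(-1,2).astype(float)
    P=np.array([plane('top',u,v,.018)[:2] for u,v in h])
    r=cv2.minAreaRect((P*1000).astype(np.float32));print(r,cv2.boxPoints(r).round(1).tolist(),cv2.contourArea(c))
crop(m,285,155,85,85,6,'pics/m.png')
# tyre in top view (dark)
g=hsv[...,2];m=((g<45)*255).astype(np.uint8);k=np.zeros_like(m);k[170:218,312:345]=255;m&=k
M=cv2.moments(m,True);u,v=M['m10']/M['m00'],M['m01']/M['m00'];a=.5*np.arctan2(2*M['mu11'],M['mu20']-M['mu02'])
print('tyre',u,v,np.degrees(a),M['m00'],plane('top',u,v,.12))
# tin rim + pin in scene
for n,(u,v) in dict(pintip=(270+171/5,170+322/5),tinL=(270+111/5,170+400/5),tinR=(270+220/5,170+400/5)).items(): print(n,u,v)
print(two((270+171/5,170+325/5),(220+85/5,155+405/5)))
print(plane('scene',270+165/5,170+402/5,.05),plane('top',220+115/5,155+400/5,.05))
```

```text
[ 33  71 198] [ 21 103 188] [ 14 147 132] [ 14 144 168] [ 14 148 171]
((603.7540283203125, -35.96033477783203), (127.93936920166016, 147.933349609375), 74.26251220703125) [[515.2000122070312, -77.5], [657.5999755859375, -117.5999984741211], [692.2999877929688, 5.5], [549.9000244140625, 45.70000076293945]] 2334.0
((603.634033203125, -36.339202880859375), (129.4472198486328, 147.98471069335938), 74.5022201538086) [[515.0, -78.9000015258789], [657.5999755859375, -118.5], [692.2000122070312, 6.300000190734863], [549.5999755859375, 45.79999923706055]] 2372.0
tyre 327.1459459459459 192.95405405405404 -72.73366279213496 370.0 [ 0.60138347 -0.03453141  0.12      ]
pintip 304.2 234.4
tinL 292.2 250.0
tinR 314.0 250.0
(array([0.4941024 , 0.19340751, 0.09854735]), np.float64(0.0005449111031039064))
[0.49931591 0.19080375 0.05      ] [0.49799818 0.18771873 0.05      ]
```

View pics/m.png

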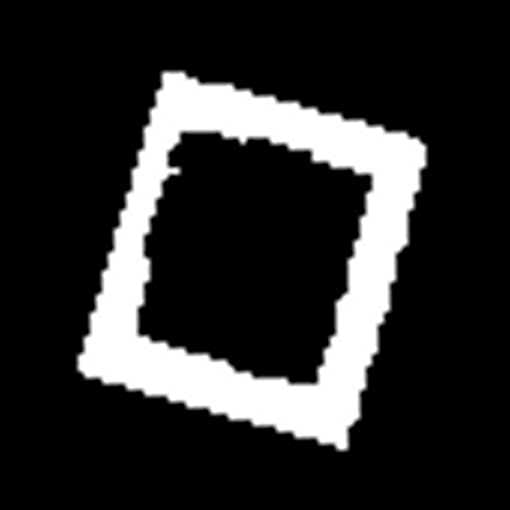

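Run:
```python
from h import *
c=np.array([.6037,-.036,0]);a=np.radians(-15.5);y=np.array([-np.sin(a),np.cos(a),0])
e=c+.027*y+[0,0,.09];print(e,proj('scene',e),'seen 311.4,198', plane('scene',311.4,198,.09))
print(proj('scene',c+[0,0,.13]),proj('top',c+[0,0,.13]))
q=manip.state()['tcp_rot'];from scipy.spatial.transform import Rotation as Ro
print(Ro.from_quat(np.roll(q,-1)).as_matrix().round(3))
# tool-y direction, tool-x
print(Ro.from_quat(np.roll(q,-1)).as_euler('ZYX',degrees=True))
```

```text
[ 0.61091544 -0.00998198  0.09      ] [309.451916   200.27405403] seen 311.4,198 [ 0.61515199 -0.0272952   0.09      ]
[316.39174417 185.7997978 ] [327.82378249 191.45706362]
[[ 0.958  0.288 -0.   ]
 [ 0.288 -0.958  0.001]
 [ 0.    -0.001 -1.   ]]
[ 1.67187323e+01 -4.68439961e-03 -1.79918353e+02]
```

Run:
```python
from h import *
s=cv2.imread('pics/scene0.png')
c=np.array([.6037,-.036,0]);a=np.radians(-15.5);y=np.array([-np.sin(a),np.cos(a),0]);x=np.array([y[1],-y[0],0])
k=10;u0,v0=282,178
im=cv2.resize(s[v0:v0+60,u0:u0+70],None,fx=k,fy=k,interpolation=cv2.INTER_NEAREST)
def P(X,col):
    p=(proj('scene',X)-[u0,v0]+.5)*k;cv2.circle(im,tuple(int(i) for i in p),4,col,-1)
P(c+.027*y+[0,0,.09],(0,0,255))
for i in (-1,1):
  for j in (-1,1): P(c+.075*i*x+.065*j*y+[0,0,.018],(0,255,0))
P(c+[0,0,.13],(255,0,0)); P(c+.018*y+[0,0,.109],(255,255,0))
cv2.imwrite('pics/s2.png',im)
```

```text
(no output)
```

View pics/s2.png

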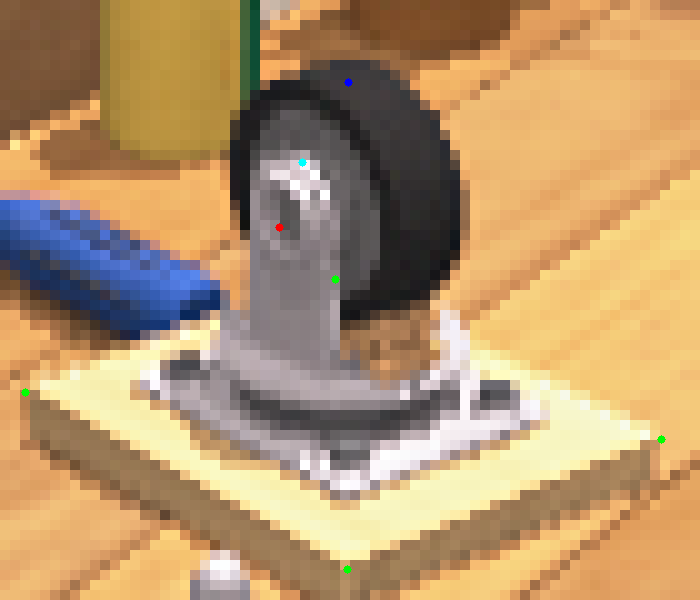

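```bash
python3 -m crank '[[33,47,0,6],[66,94,0,12],[99,141,0,18],[132,188,0,24],[165,235,0,30],[198,282,0,36],[231,329,0,42],[250,385,0,48],[268,441,0,54],[286,497,0,57.8]]'
```

```text
time: 1.35
tool_pos: [0.4372, -0.0039, 0.2311]
tcp_rot: [0.0, 0.795, 0.606, -0.0]
contact_force: [1.0, -0.9, 0.2]
opening: 0.0852
```

```bash
python3 -m crank '[[15,50,0,0],[29,100,-20,0],[43,150,-50,0],[57,198,-90,0],[57,198,-100,0],[57,198,-100,0]]'
python3 - <<'E'
from h import *
s=manip.camera('scene');t=manip.camera('top')
a=cv2.resize(s[190:290,260:360],None,fx=4,fy=4,interpolation=cv2.INTER_CUBIC);b=cv2.resize(t[180:280,190:290],None,fx=4,fy=4,interpolation=cv2.INTER_CUBIC)
cv2.imwrite('pics/a1.png',np.hstack([a,b]))
E
```

```text
time: 2.1
tool_pos: [0.4935, 0.1918, 0.1304]
tcp_rot: [-0.0, 0.796, 0.606, -0.001]
contact_force: [-0.3, -0.3, 0.7]
opening: 0.0854
```

View pics/a1.png

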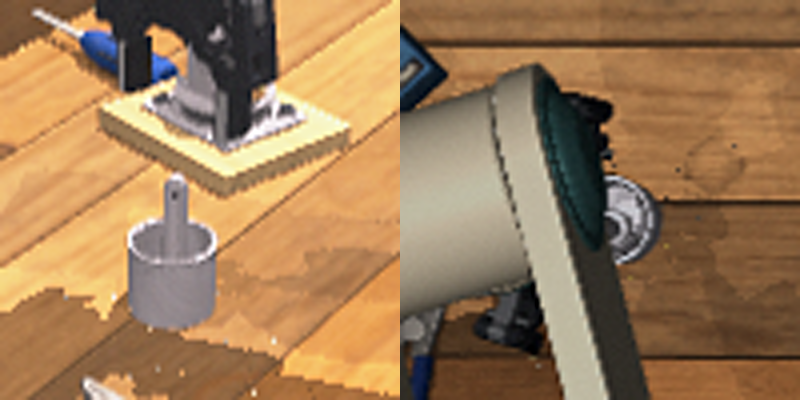

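```bash
python3 -m crank '[[0,1,-35,0],[0,1,-69,0],[0,1,-69,0]]'; python3 -m crank '[[0,0,0,0],[0,0,0,0],[0,0,0,0],[0,0,0,0],[0,0,0,0],[0,0,0,0]]' 0
```

```text
time: 2.58
tool_pos: [0.4932, 0.1919, 0.0614]
tcp_rot: [-0.0, 0.796, 0.605, -0.001]
contact_force: [0.1, 0.7, 0.6]
opening: 0.0852
time: 3.32
tool_pos: [0.4946, 0.1933, 0.063]
tcp_rot: [0.0, 0.796, 0.605, 0.001]
contact_force: [0.4, -0.5, 5.6]
opening: 0.0145
```

```bash
python3 -m crank '[[0,0,0,0],[0,0,0,0],[0,0,0,0],[0,0,30,0],[0,0,60,0],[0,0,70,0],[0,0,70,0]]'
python3 - <<'E'
from h import *
s=manip.camera('scene')
crop(s,240,150,140,140,4,'pics/a2.png')
E
```

```text
time: 4.2
tool_pos: [0.4939, 0.1932, 0.1318]
tcp_rot: [-0.0, 0.796, 0.605, -0.0]
contact_force: [-0.4, 0.5, -1.7]
opening: 0.0142
```

View pics/a2.png

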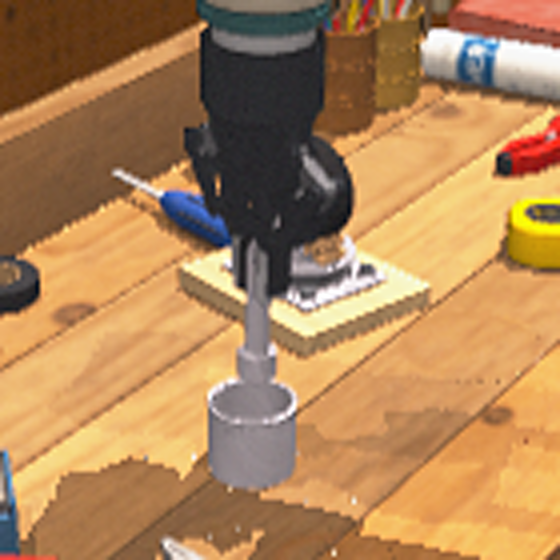

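```bash
python3 -m crank '[[0,0,15,0],[28,-48,15,0],[56,-96,10,0],[75,-131,0,0],[75,-131,-40,0],[75,-131,-70,0],[75,-131,-70,0]]'
python3 - <<'E'
from h import *
s=manip.camera('scene')
crop(s,260,150,120,120,5,'pics/a3.png')
E
```

```text
time: 5.12
tool_pos: [0.5681, 0.0619, 0.0607]
tcp_rot: [-0.001, 0.796, 0.605, -0.001]
contact_force: [0.2, -0.4, -1.6]
opening: 0.0143
```

View pics/a3.png

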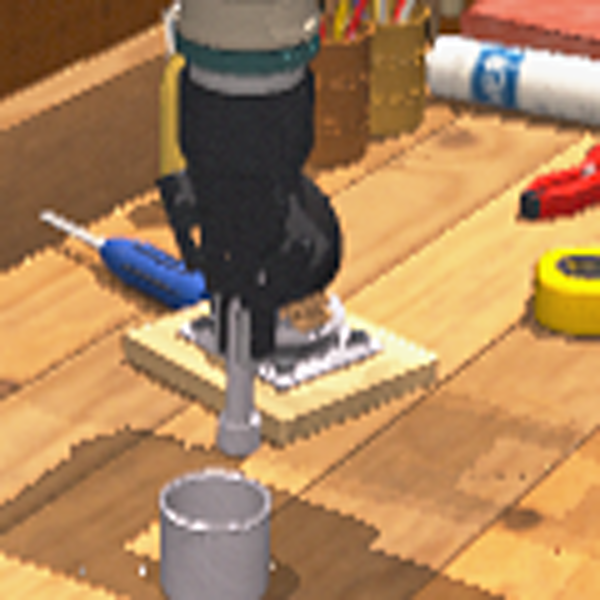

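```bash
python3 -m crank '[[-1.3,-4.8,0,0],[-2.7,-9.6,0,0],[-4,-14.5,0,0],[-5.3,-19.3,0,0]]'
```

```text
time: 5.68
tool_pos: [0.5649, 0.0449, 0.0639]
tcp_rot: [-0.001, 0.796, 0.606, 0.003]
contact_force: [3.5, 9.3, 0.9]
opening: 0.0143
```

```bash
python3 -m crank '[[-1.3,-4.8,-1,0],[-2.7,-9.6,-3,0],[-4,-14.5,-5,0],[-5.3,-19.3,-7,0],[-7.2,-26,-10,0],[-7.2,-26,-10,0]]'
python3 - <<'E'
from h import *
s=manip.camera('scene')
crop(s,260,150,120,120,5,'pics/a4.png')
E
```

```text
time: 6.42
tool_pos: [0.5586, 0.0179, 0.0553]
tcp_rot: [0.001, 0.796, 0.605, 0.004]
contact_force: [2.3, 5.8, 7.3]
opening: 0.0144
```

View pics/a4.png

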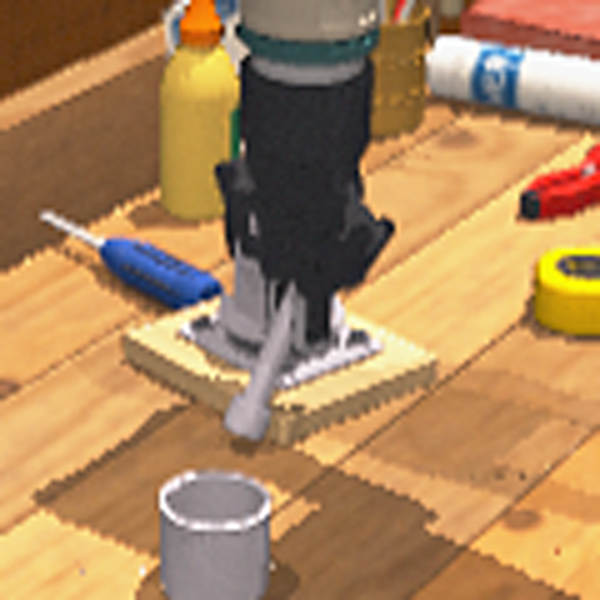

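```bash
python3 -m crank '[[0,0,25,0],[0,2,40,0],[-50,15,40,0],[-100,26,40,0],[-112,26,20,0],[-112,26,0,0],[-112,26,0,0]]'
python3 - <<'E'
from h import *
s=manip.camera('scene')
crop(s,280,150,120,120,5,'pics/a5.png')
E
```

```text
time: 7.35
tool_pos: [0.4444, 0.0427, 0.0524]
tcp_rot: [0.0, 0.796, 0.605, 0.0]
contact_force: [0.5, 0.8, -1.8]
opening: 0.0138
```

View pics/a5.png

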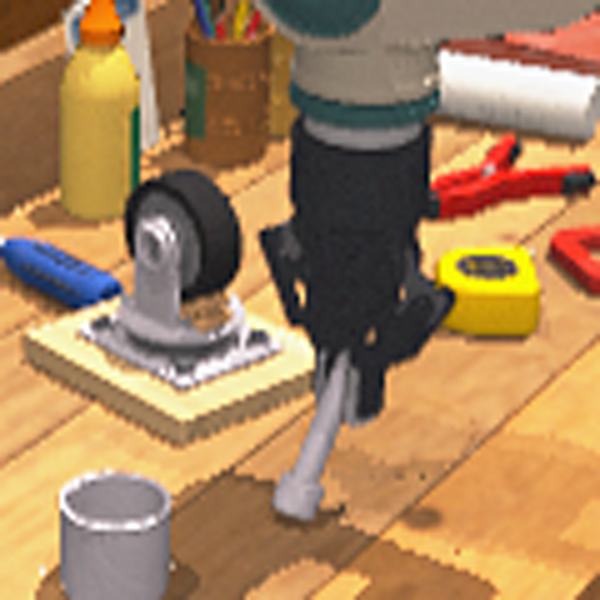

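```bash
python3 -m crank '[[-0.8,-2.9,-5,0],[-1.6,-5.8,-10,0],[-2.4,-8.7,-15,0],[-3.2,-11.6,-20,0]]';python3 -m crank '[[-0.8,-2.9,-5,0],[-1.6,-5.8,-10,0],[-2.4,-8.7,-15,0],[-2.7,-9.7,-20,0],[-2.7,-9.7,-20,0]]'
python3 - <<'E'
from h import *
s=manip.camera('scene')
crop(s,280,150,120,120,5,'pics/a6.png')
E
```

```text
time: 7.9
tool_pos: [0.4459, 0.0277, 0.0404]
tcp_rot: [0.006, 0.796, 0.605, 0.002]
contact_force: [-19.9, -26.5, 62.5]
opening: 0.0142
time: 8.52
tool_pos: [0.4422, 0.0198, 0.0158]
tcp_rot: [0.004, 0.796, 0.605, 0.003]
contact_force: [-0.1, -8.1, 14.5]
opening: 0.0144
```

View pics/a6.png

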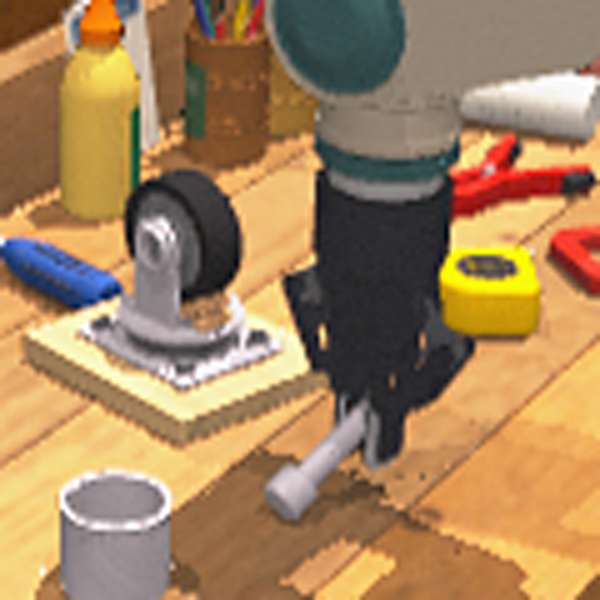

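```bash
python3 -m crank '[[0,-1,-3,0],[0,-2,-6,0],[0,-2,-6,0],[0,-2,-6,0]]'
python3 - <<'E'
from h import *
s=manip.camera('scene')
crop(s,280,150,120,120,5,'pics/a7.png')
E
```

```text
time: 9.07
tool_pos: [0.4418, 0.0179, 0.0095]
tcp_rot: [0.003, 0.796, 0.605, 0.002]
contact_force: [-0.3, -8.5, 13.7]
opening: 0.0145
```

View pics/a7.png

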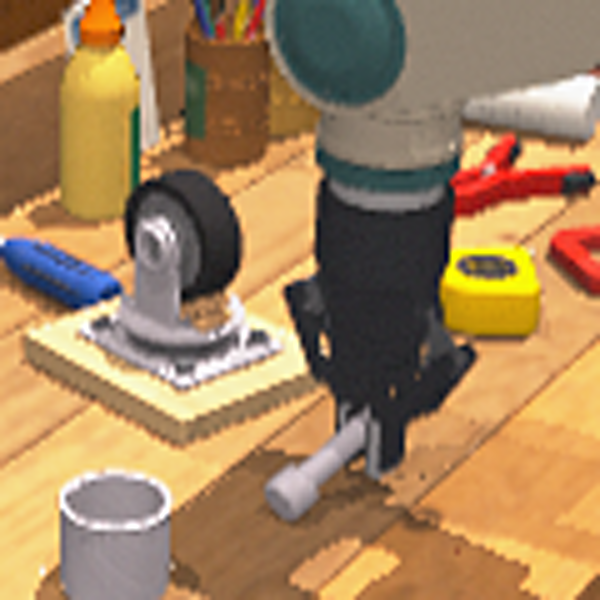

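```bash
python3 -m crank '[[0,0,0,0],[0,0,0,0],[0,0,0,0],[0,0,0,0]]' 0.32;  python3 -m crank '[[0,0,20,0],[0,0,60,0],[0,0,110,0],[0,0,110,0]]'
python3 - <<'E'
from h import *
s=manip.camera('scene');t=manip.camera('top')
a=cv2.resize(s[170:270,280:380],None,fx=4,fy=4,interpolation=cv2.INTER_CUBIC);b=cv2.resize(t[190:290,250:350],None,fx=4,fy=4,interpolation=cv2.INTER_CUBIC)
cv2.imwrite('pics/a8.png',np.hstack([a,b]));cv2.imwrite('pics/s8f.png',s);cv2.imwrite('pics/t8f.png',t)
E
```

```text
time: 9.62
tool_pos: [0.4385, 0.0197, 0.0061]
tcp_rot: [-0.0, 0.796, 0.605, -0.0]
contact_force: [-0.1, 0.5, -0.0]
opening: 0.0273
time: 10.12
tool_pos: [0.441, 0.0196, 0.1205]
tcp_rot: [0.003, 0.796, 0.605, 0.003]
contact_force: [0.6, 0.0, -0.8]
opening: 0.0274
```

View pics/a8.png

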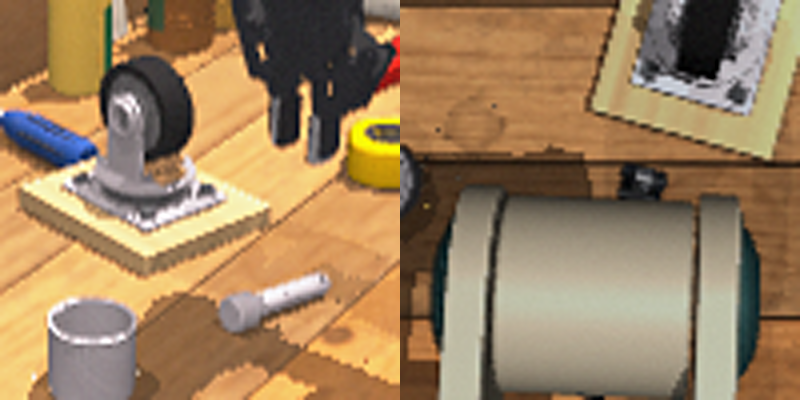

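```bash
python3 -m crank '[[0,-60,20,0],[0,-120,40,0],[0,-180,40,0],[0,-240,40,0],[0,-240,40,0],[0,-240,40,0]]' 1
python3 - <<'E'
from h import *
s=manip.camera('scene');t=manip.camera('top')
cv2.imwrite('pics/s9f.png',s);cv2.imwrite('pics/t9f.png',t)
a=cv2.resize(s[210:270,320:380],None,fx=8,fy=8,interpolation=cv2.INTER_NEAREST)[:,:400];b=cv2.resize(t[210:260,265:315],None,fx=8,fy=8,interpolation=cv2.INTER_NEAREST)
cv2.imwrite('pics/a9.png',np.hstack([a[:400],b]))
E
```

```text
time: 10.98
tool_pos: [0.4381, -0.2198, 0.1547]
tcp_rot: [-0.002, 0.796, 0.605, -0.0]
contact_force: [0.4, 0.4, 0.1]
opening: 0.0852
```

View pics/a9.png

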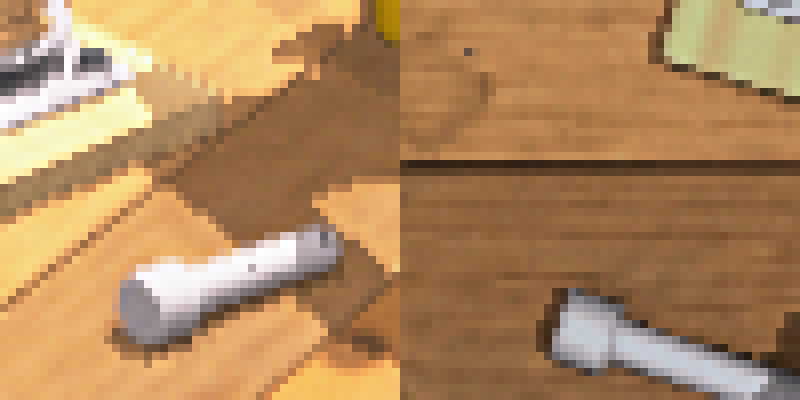

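Run:
```python
from h import *
t=cv2.imread('pics/t9f.png');h=cv2.cvtColor(t,cv2.COLOR_BGR2HSV)
m=((h[...,1]<75)&(h[...,2]>80)).astype(np.uint8)*255;k=np.zeros_like(m);k[238:280,275:335]=255;m&=k
n,l,st,ce=cv2.connectedComponentsWithStats(m);i=1+np.argmax(st[1:,4]);print(st[i])
v,u=np.nonzero(l==i);P=np.array([plane('top',a,b,.011)[:2] for a,b in zip(u,v)])
c=P.mean(0);w,V=np.linalg.eigh(np.cov((P-c).T));d=V[:,1];d=d if d[1]<0 else -d
s=(P-c)@d;q=(P-c)@np.array([-d[1],d[0]])
print(c,d,'heading',np.degrees(np.arctan2(d[1],d[0])),'len',s.min(),s.max(),s.max()-s.min())
for a in np.arange(s.min(),s.max(),.01):
    k=(s>=a)&(s<a+.01);print(round(a,3),k.sum(),q[k].min().round(4),q[k].max().round(4))
print('head end',c+d*s.min(),'tip',c+d*s.max())
print(proj('scene',[*(c+d*s.min()),.013]),proj('scene',[*(c+d*s.max()),.008]))
crop(t,270,225,70,60,8,'pics/b0.png')
```

```text
[284 246  34  17 208]
[0.44673833 0.04145794] [-0.29595693 -0.95520129] heading -107.2149276737285 len -0.04098458400101701 0.05349537048112423 0.09447995448214125
-0.041 33 -0.0118 0.0115
-0.031 31 -0.0119 0.0113
-0.021 22 -0.0077 0.0069
-0.011 20 -0.007 0.0076
-0.001 21 -0.0071 0.0075
0.009 21 -0.0073 0.0073
0.019 20 -0.0065 0.0072
0.029 18 -0.0066 0.0062
0.039 14 -0.0059 0.0052
0.049 8 -0.006 0.0033
head end [0.458868   0.08060646] tip [ 0.43090601 -0.00964091]
[336.99284624 249.56089914] [360.94884978 240.84756117]
```

View pics/b0.png

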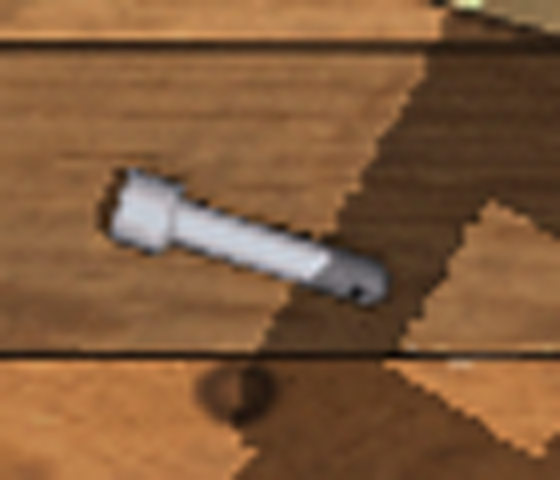

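```bash
python3 -m crank '[[4,60,0,0],[8,120,0,0],[12,180,0,-1],[16,240,-20,-1.8],[18.5,295,-60,-1.8],[18.5,295,-100,-1.8],[18.5,295,-130,-1.8],[18.5,295,-153,-1.8],[18.5,295,-154,-1.8],[18.5,295,-154,-1.8]]' 1
python3 - <<'E'
from h import *
s=manip.camera('scene')
crop(s,280,150,120,120,5,'pics/b1.png')
E
```

```text
time: 12.32
tool_pos: [0.4575, 0.0752, 0.0033]
tcp_rot: [0.0, 0.805, 0.593, 0.001]
contact_force: [-0.6, -0.1, 0.5]
opening: 0.0852
```

View pics/b1.png

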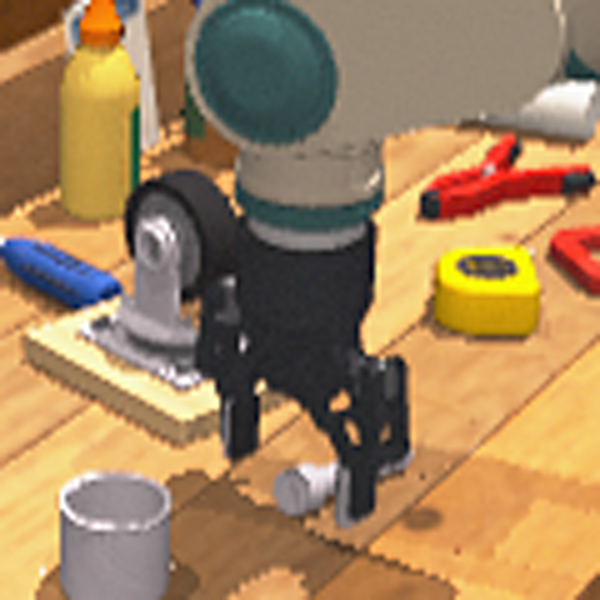

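Run:
```python
from h import *
T=np.array([.4575,.0752,0]);X=np.array([.296,.955,0]);Y=np.array([.955,-.296,0])
for z in (.003,.014):
  for k in (-.0425,.0425):
    for e in (0,.011): print(z,k,e,(proj('scene',T+X*e+Y*k+[0,0,z])-[280,150])*5)
```

```text
0.003 -0.0425 0 [343.83498457 541.03453375]
0.003 -0.0425 0.011 [329.24772781 547.56237514]
0.003 0.0425 0 [240.8675701  480.24946714]
0.003 0.0425 0.011 [226.40767955 486.22808831]
0.014 -0.0425 0 [344.78960974 523.67449476]
0.014 -0.0425 0.011 [330.15834439 530.14040938]
0.014 0.0425 0 [241.45546276 463.41113449]
0.014 0.0425 0.011 [226.9520968  469.33104743]
```

```bash
python3 -m crank '[[0,0,0,0],[0,0,0,0],[0,0,0,0],[0,0,0,0],[0,0,0,0],[0,0,0,0],[0,0,0,0]]' 0
python3 - <<'E'
from h import *
s=manip.camera('scene')
crop(s,280,150,120,120,5,'pics/b2.png')
E
```

```text
time: 13.25
tool_pos: [0.4574, 0.0746, 0.0026]
tcp_rot: [0.0, 0.805, 0.593, 0.0]
contact_force: [-1.2, -0.2, 4.7]
opening: 0.0236
```

View pics/b2.png

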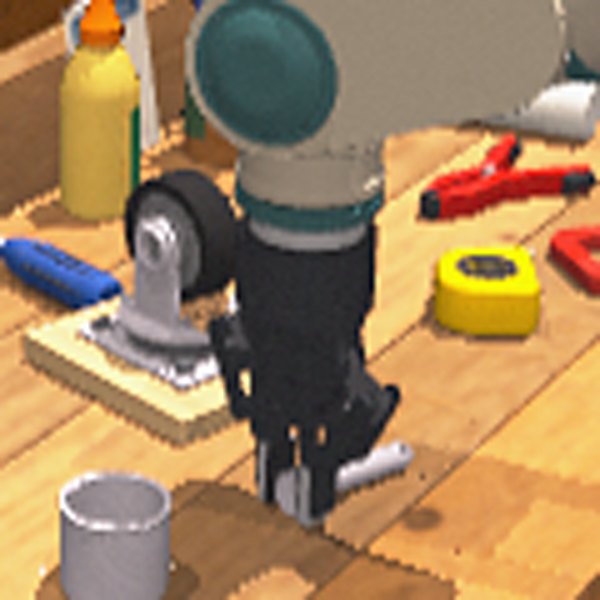

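```bash
python3 -m crank '[[0,0,50,0],[0,30,95,0],[55,40,100,1],[110,40,100,1.7],[165,35,100,1.7],[184.5,26,100,1.7],[184.5,26,88,1.7],[184.5,26,88,1.7]]'
python3 - <<'E'
from h import *
s=manip.camera('scene');t=manip.camera('top')
cv2.imwrite('pics/s10f.png',s);cv2.imwrite('pics/t10f.png',t)
a=cv2.resize(s[150:250,250:350],None,fx=4,fy=4,interpolation=cv2.INTER_CUBIC);b=cv2.resize(t[150:250,250:350],None,fx=4,fy=4,interpolation=cv2.INTER_CUBIC)
cv2.imwrite('pics/b3.png',np.hstack([a,b]))
E
```

```text
time: 14.3
tool_pos: [0.6396, 0.1008, 0.0875]
tcp_rot: [-0.001, 0.796, 0.605, -0.002]
contact_force: [0.1, -0.6, -2.3]
opening: 0.0237
```

View pics/b3.png

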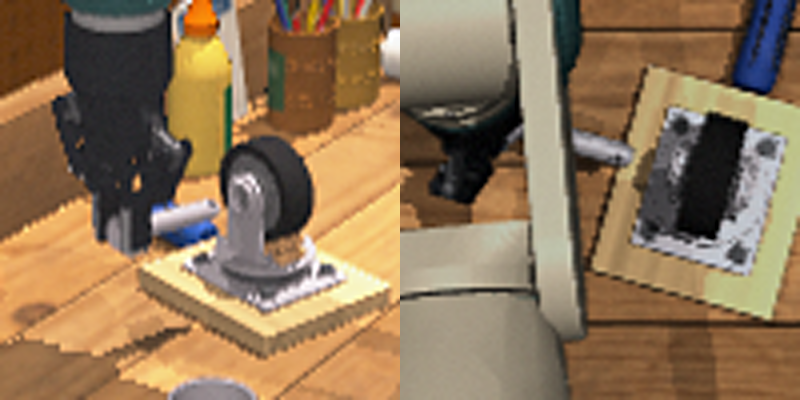

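Run:
```python
from h import *
s=cv2.imread('pics/s10f.png');t=cv2.imread('pics/t10f.png')
a=cv2.resize(s[180:220,270:320],None,fx=8,fy=8,interpolation=cv2.INTER_NEAREST);b=cv2.resize(t[170:210,280:330],None,fx=8,fy=8,interpolation=cv2.INTER_NEAREST)
cv2.imwrite('pics/b4.png',np.hstack([a,b]))
e=[.6179,.0151,.094];print((proj('scene',e)-[270,180]+.5)*8,(proj('top',e)-[280,170]+.5)*8+[400,0])
```

```text
[267.10911575 174.90925511] [625.2709159  147.95457175]
```

View pics/b4.png

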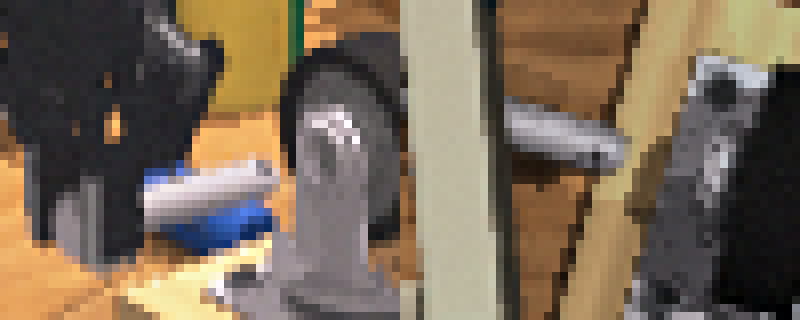

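Run:
```python
from h import *
s=cv2.imread('pics/s9f.png')
c=np.array([.6037,-.036,0]);a=np.radians(-15.5);y=np.array([-np.sin(a),np.cos(a),0]);x=np.array([y[1],-y[0],0])
k=14;u0,v0=298,180
im=cv2.resize(s[v0:v0+40,u0:u0+40],None,fx=k,fy=k,interpolation=cv2.INTER_NEAREST)
def L(pts,col):
    p=np.array([(proj('scene',X)-[u0,v0]+.5)*k for X in pts]).astype(int);cv2.polylines(im,[p],False,col,1)
th=np.linspace(0,2*np.pi,60)
def circ(r,yy,col): L([c+r*np.cos(t)*x+yy*y+[0,0,.09+r*np.sin(t)] for t in th],col)
circ(.01,.027,(0,0,255));circ(.019,.024,(255,255,0));circ(.04,.014,(0,255,0));circ(.04,-.014,(0,255,0))
for yy in(.018,.024):
  for xx in (-.019,.019): L([c+xx*x+yy*y+[0,0,z] for z in(.04,.09)],(255,0,255))
cv2.imwrite('pics/s3.png',im)
```

```text
(no output)
```

View pics/s3.png

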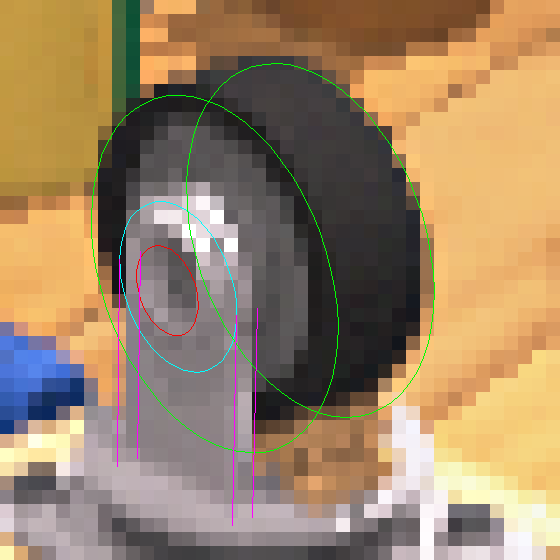

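```bash
python3 -m crank '[[0,0,-40,0],[0,0,-62,0],[0,0,-70,0],[0,0,-74,0],[0,0,-74,0]]';  python3 -m crank '[[0,0,-1,0],[0,0,-2,0],[0,0,-2,0]]'
python3 - <<'E'
from h import *
s=manip.camera('scene')
crop(s,260,160,80,80,7,'pics/b5.png')
E
```

```text
time: 15.02
tool_pos: [0.6422, 0.1008, 0.0179]
tcp_rot: [0.001, 0.796, 0.605, 0.001]
contact_force: [-1.5, 0.4, 0.7]
opening: 0.0237
time: 15.4
tool_pos: [0.6423, 0.1009, 0.015]
tcp_rot: [0.0, 0.796, 0.605, 0.001]
contact_force: [0.8, 2.2, 3.1]
opening: 0.0238
```

View pics/b5.png

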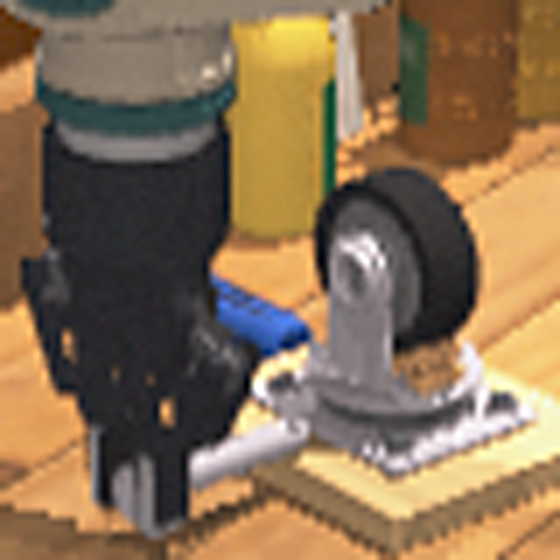

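```bash
python3 -m crank '[[0,0,-1,0],[0,0,-2,0],[0,0,-2,0]]'; python3 -m crank '[[0,0,30,0],[0,0,68,0],[0,0,68,0],[0,0,68,0]]'
python3 - <<'E'
from h import *
print(manip.state()['contact_force'],manip.state()['tool_pos'])
s=manip.camera('scene');t=manip.camera('top')
cv2.imwrite('pics/s11f.png',s);cv2.imwrite('pics/t11f.png',t)
a=cv2.resize(s[180:220,270:320],None,fx=8,fy=8,interpolation=cv2.INTER_NEAREST);b=cv2.resize(t[170:210,280:330],None,fx=8,fy=8,interpolation=cv2.INTER_NEAREST)
cv2.imwrite('pics/b6.png',np.hstack([a,b]))
T=manip.state()['tool_pos'];y=np.array([.2672,.9636,0]);
for d in (.019,.089):
  p=T+[0,0,.012]-y*d;print(p,(proj('scene',p)-[270,180]+.5)*8,(proj('top',p)-[280,170]+.5)*8+[400,0])
E
```

```text
time: 15.82
tool_pos: [0.642, 0.1007, 0.0126]
tcp_rot: [0.0, 0.796, 0.605, 0.0]
contact_force: [1.5, 4.3, 3.6]
opening: 0.0236
time: 16.32
tool_pos: [0.6405, 0.1001, 0.078]
tcp_rot: [-0.001, 0.797, 0.605, -0.002]
contact_force: [-0.3, 0.6, -2.6]
opening: 0.0236
[-0.25224473  0.57093835 -2.58332483] [0.64052373 0.10006732 0.07803597]
[0.63527154 0.08191062 0.08958464] [123.96086152 237.82603772] [420.09399154  96.71945262]
[0.61656754 0.01445862 0.08958464] [270.93362408 185.96821827] [627.63218015 154.14185856]
```

View pics/b6.png

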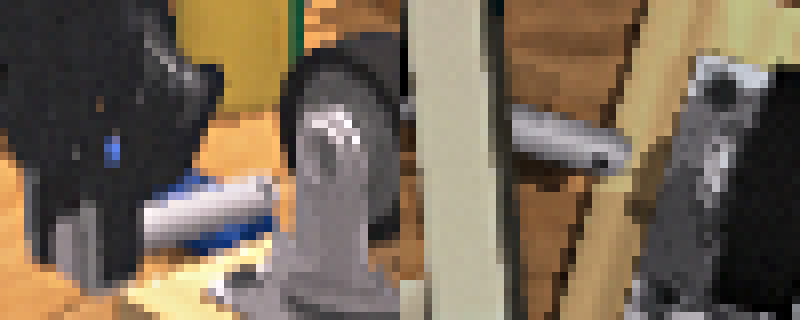

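Run:
```python
from h import *
y=np.array([.2672,.9636,0])
for f,T in (('10',np.array([.6405,.1008,.0885])),('11',np.array([.6405,.1001,.078]))):
    s=cv2.imread(f'pics/s{f}f.png');h=cv2.cvtColor(s,cv2.COLOR_BGR2HSV)
    m=((h[...,1]<60)&(h[...,2]>90)).astype(np.uint8);k=np.zeros_like(m);k[196:212,287:303]=1;m&=k
    print(f);cols=[];mid=[];
    for u in range(288,303):
        v=np.nonzero(m[:,u])[0]
        if len(v): cols.append(u);mid.append((v.min()+v.max())/2); print(u,v.min(),v.max(),end=' | ')
    c,mi=np.array(cols),np.array(mid);ok=(c<=302);print('\nslope',np.polyfit(c[ok],mi[ok],1))
    for sl in (-4,0,4):
        a=np.radians(sl);P=[proj('scene',T+[0,0,.012+.012*0]-y*d*np.cos(a)+[0,0,d*np.sin(a)]) for d in (.025,.085)]
        print(sl,P[0],P[1],(P[1]-P[0])[1]/(P[1]-P[0])[0])
```

```text
10
288 203 208 | 289 203 208 | 290 203 207 | 291 202 207 | 292 202 207 | 293 202 207 | 294 201 206 | 295 201 206 | 296 201 211 | 297 201 211 | 298 201 205 | 299 200 210 | 300 200 211 | 301 200 204 | 302 200 209 | 
slope [-8.03571429e-02  2.28272024e+02]
-4 [286.42434584 205.8541994 ] [302.15626436 201.65436582] -0.2669625815464555
0 [286.43840812 205.30162172] [302.22747056 199.81595512] -0.34743460073165083
4 [286.41959514 204.75992084] [302.19247481 198.00845023] -0.4280429919972439
11
288 205 210 | 289 205 210 | 290 205 210 | 291 205 210 | 292 205 209 | 293 204 209 | 294 201 209 | 295 203 208 | 296 202 211 | 297 203 211 | 298 203 207 | 299 203 210 | 300 202 211 | 301 202 207 | 302 202 209 | 
slope [-1.58928571e-01  2.53250595e+02]
-4 [286.57928165 209.04979526] [302.25573248 204.78077034] -0.27232088215321454
0 [286.5933695  208.50057522] [302.32686041 202.9532515 ] -0.35258060347134557
4 [286.57470063 207.9623646 ] [302.29215169 201.15711284] -0.43297426113884907
```

Run:
```python
from h import *
s=manip.state();print(s['tool_pos'])
p,e=two((303.9,203.25),(308,188.6));print(p,e)
c=np.array([.6037,-.036,0]);y=np.array([.2672,.9636,0]);x=np.array([.9636,-.2672,0])
print('castor frame',(p-c)@x,(p-c)@y,p[2]); T=s['tool_pos'];print('tcp',(T-c)@x,(T-c)@y)
```

```text
[0.64034834 0.10021902 0.07758464]
[0.61630715 0.01386335 0.08798014] 0.002143674640957376
castor frame -0.0011752380869188232 0.051416958579648626 0.08798014049125308
tcp -0.0010833800202742494 0.1410530891428121
```

```bash
python3 -m crank '[[1,-0.3,2,0],[1,-0.3,2,0],[-1.7,-10,2,0],[-3,-14.8,2,0],[-4.3,-19.6,2,0]]'
python3 - <<'E'
from h import *
s=manip.camera('scene')
crop(s,260,160,80,80,7,'pics/b7.png')
E
```

```text
time: 17.05
tool_pos: [0.6372, 0.0804, 0.0824]
tcp_rot: [0.0, 0.797, 0.605, 0.0]
contact_force: [-0.1, 0.3, -2.2]
opening: 0.0236
```

View pics/b7.png

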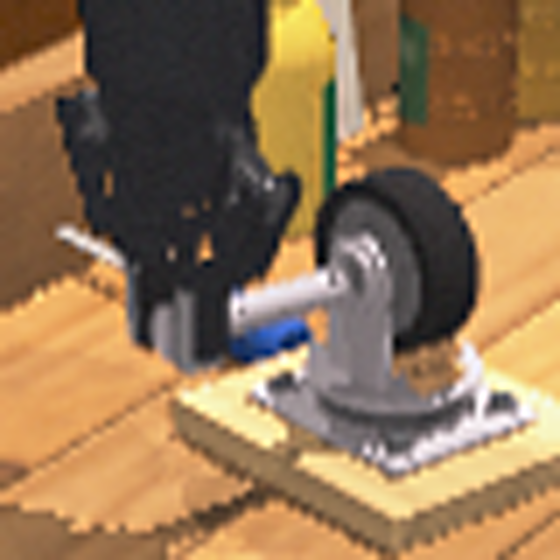

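```bash
python3 -m crank '[[-0.8,-2.9,0,0],[-1.6,-5.8,0,0],[-2.7,-9.6,0,0]]'; python3 -m crank '[[-0.8,-2.9,0,0],[-1.6,-5.8,0,0],[-2.7,-9.6,0,0],[-2.7,-9.6,0,0]]'
python3 - <<'E'
from h import *
s=manip.camera('scene')
crop(s,260,160,80,80,7,'pics/b8.png')
E
```

```text
time: 17.48
tool_pos: [0.6346, 0.0713, 0.0823]
tcp_rot: [0.0, 0.796, 0.605, 0.0]
contact_force: [-0.4, 0.1, -0.9]
opening: 0.0237
time: 17.98
tool_pos: [0.6319, 0.0614, 0.0824]
tcp_rot: [0.0, 0.797, 0.605, 0.0]
contact_force: [1.0, 0.4, -1.9]
opening: 0.0235
```

View pics/b8.png

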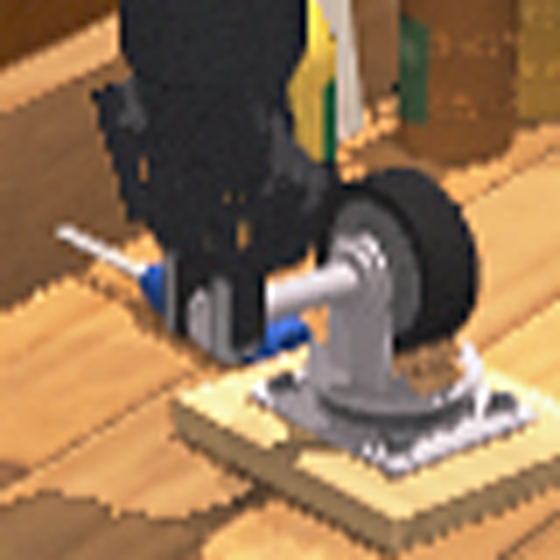

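```bash
python3 -m crank '[[-0.8,-2.9,0,0],[-1.6,-5.8,0,0],[-2.7,-9.6,0,0]]'; python3 -m crank '[[-0.8,-2.9,0,0],[-1.6,-5.8,0,0],[-2.7,-9.6,0,0]]'
```

```text
time: 18.4
tool_pos: [0.6292, 0.052, 0.0823]
tcp_rot: [0.0, 0.796, 0.605, 0.0]
contact_force: [-0.4, -0.5, -1.7]
opening: 0.0236
time: 18.77
tool_pos: [0.6265, 0.0424, 0.0823]
tcp_rot: [0.0, 0.796, 0.605, 0.0]
contact_force: [-0.0, 0.5, -2.0]
opening: 0.0237
```

```bash
python3 -m crank '[[-0.8,-2.9,0,0],[-1.6,-5.8,-0.5,0],[-2.7,-9.6,-0.5,0]]'; python3 -m crank '[[-0.8,-2.9,0,0],[-1.6,-5.8,-0.5,0],[-2.7,-9.6,-0.5,0]]'
python3 - <<'E'
from h import *
s=manip.camera('scene')
crop(s,260,160,80,80,7,'pics/b9.png')
E
```

```text
time: 19.15
tool_pos: [0.6238, 0.0328, 0.0818]
tcp_rot: [0.0, 0.796, 0.605, 0.0]
contact_force: [0.3, 0.1, -1.3]
opening: 0.0241
time: 19.52
tool_pos: [0.6211, 0.0232, 0.0813]
tcp_rot: [0.0, 0.796, 0.605, 0.0]
contact_force: [-0.0, 0.5, -1.0]
opening: 0.0237
```

View pics/b9.png

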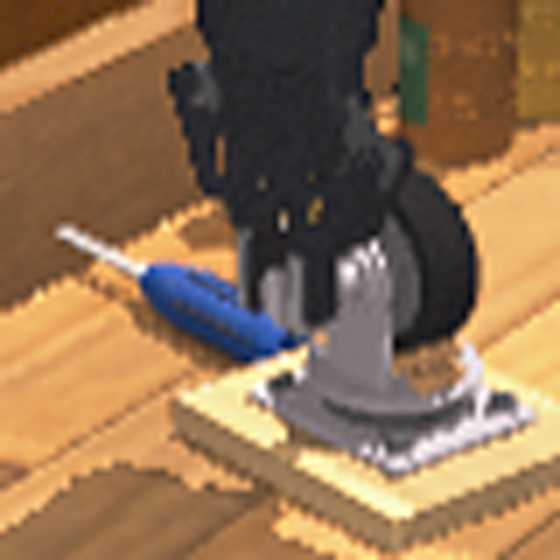

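```bash
python3 -m crank '[[-0.8,-2.9,0,0],[-1.6,-5.8,0,0],[-2.7,-9.6,0,0]]'; python3 -m crank '[[-0.8,-2.9,0,0],[-1.3,-4.8,0,0],[-1.9,-6.7,0,0]]'
```

```text
time: 19.95
tool_pos: [0.6184, 0.0136, 0.0813]
tcp_rot: [0.0, 0.796, 0.605, 0.0]
contact_force: [0.4, 0.2, -1.3]
opening: 0.024
time: 20.32
tool_pos: [0.6165, 0.007, 0.0813]
tcp_rot: [0.0, 0.796, 0.605, -0.0]
contact_force: [0.8, 0.4, -1.6]
opening: 0.0237
```

```bash
python3 -m crank '[[-0.3,-1,0,0],[-0.5,-1.9,0,0],[-0.5,-1.9,0,0]]'; python3 -m crank '[[-0.3,-1,0,0],[-0.5,-1.9,0,0],[-0.5,-1.9,0,0]]'
python3 - <<'E'
from h import *
s=manip.camera('scene')
crop(s,260,160,80,80,7,'pics/c1.png')
E
```

```text
time: 20.7
tool_pos: [0.616, 0.0052, 0.0813]
tcp_rot: [0.0, 0.796, 0.605, 0.0]
contact_force: [0.7, -0.3, -2.9]
opening: 0.0235
time: 21.08
tool_pos: [0.6156, 0.0034, 0.0813]
tcp_rot: [-0.0, 0.796, 0.605, 0.0]
contact_force: [-0.2, 0.8, -2.2]
opening: 0.0234
```

View pics/c1.png

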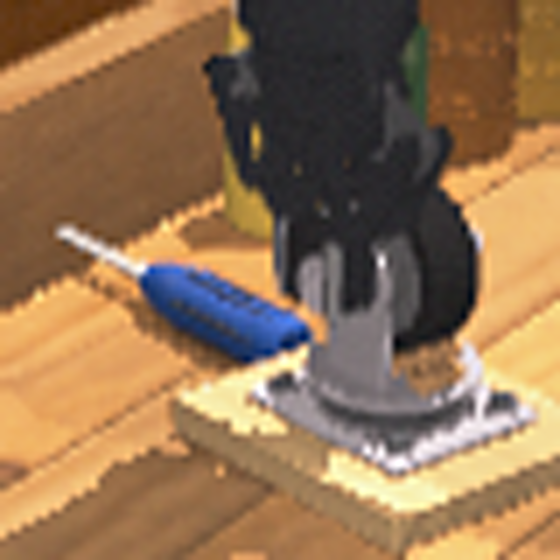

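```bash
python3 -m crank '[[-0.3,-1,0,0],[-0.3,-1,0,0]]'; python3 -m crank '[[-0.3,-1,0,0],[-0.3,-1,0,0]]';  python3 -m crank '[[-0.3,-1,0,0],[-0.3,-1,0,0]]'
```

```text
time: 21.38
tool_pos: [0.6154, 0.0031, 0.0813]
tcp_rot: [-0.0, 0.796, 0.605, 0.001]
contact_force: [1.8, 5.5, -3.2]
opening: 0.0239
time: 21.62
tool_pos: [0.6154, 0.003, 0.0814]
tcp_rot: [-0.001, 0.796, 0.605, 0.001]
contact_force: [3.0, 8.4, -3.0]
opening: 0.0237
time: 21.88
tool_pos: [0.6154, 0.0029, 0.0813]
tcp_rot: [-0.001, 0.796, 0.605, 0.002]
contact_force: [5.2, 11.0, -3.8]
opening: 0.0241
```

```bash
python3 -m crank '[[0.8,2.9,0,0],[0.8,2.9,0,0]]'; python3 -m crank '[[0,0,0,0],[0,0,0,0],[0,0,0,0],[0,0,0,0],[0,0,0,0]]' 0.8;  python3 -m crank '[[2.7,9.6,0,0],[8,29,0,0],[16,58,10,0],[16,58,60,0],[16,90,110,0],[16,150,120,0],[16,200,120,0],[16,200,120,0]]'
python3 - <<'E'
from h import *
s=manip.camera('scene');t=manip.camera('top')
cv2.imwrite('pics/s12f.png',s);cv2.imwrite('pics/t12f.png',t)
a=cv2.resize(s[170:230,285:345],None,fx=7,fy=7,interpolation=cv2.INTER_NEAREST)[:,:400];b=cv2.resize(t[165:225,295:355],None,fx=7,fy=7,interpolation=cv2.INTER_NEAREST)[:,:400]
cv2.imwrite('pics/c2.png',np.hstack([a,b]))
E
```

```text
time: 22.12
tool_pos: [0.6154, 0.0032, 0.0813]
tcp_rot: [0.0, 0.796, 0.605, -0.0]
contact_force: [-0.2, 2.8, -1.8]
opening: 0.0234
time: 22.75
tool_pos: [0.6155, 0.0031, 0.0814]
tcp_rot: [0.0, 0.796, 0.605, 0.0]
contact_force: [-0.0, -0.6, 0.1]
opening: 0.0684
time: 23.75
tool_pos: [0.6305, 0.2084, 0.201]
tcp_rot: [-0.0, 0.795, 0.607, 0.0]
contact_force: [0.4, 0.5, 0.1]
opening: 0.0682
```

View pics/c2.png

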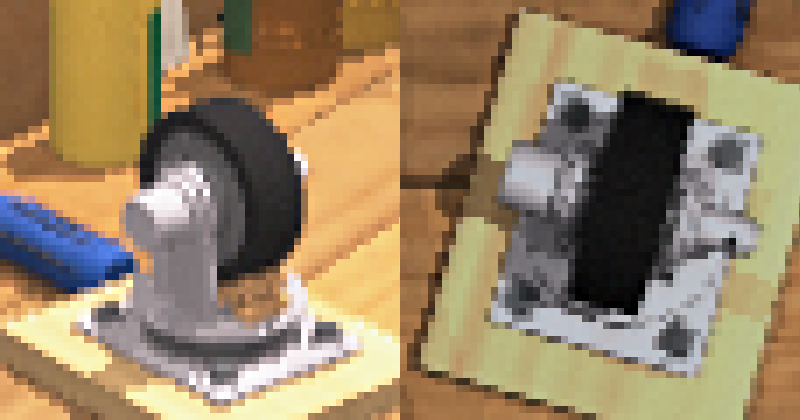

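View pics/t12f.png

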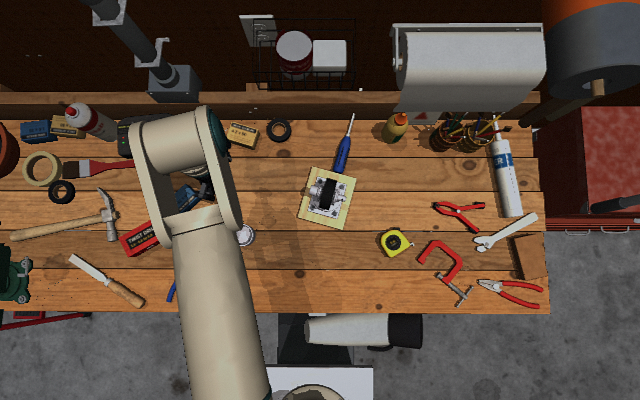

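Run:
```python
from h import *
c=np.array([.6037,-.036,0]);y=np.array([.2672,.9636,0]);x=np.array([.9636,-.2672,0])
for n,u,v in(('head end',309.3,189.9),('tip',345.6,198.7),('head/leg joint',317.6,191)):
    p=plane('top',u,v,.089)-c;print(n,'x',p@x,'y',p@y)
t=cv2.imread('pics/t12f.png');h=cv2.cvtColor(t,cv2.COLOR_BGR2HSV)
m=((h[...,2]<45)*255).astype(np.uint8);k=np.zeros_like(m);k[170:218,312:345]=255;m&=k
M=cv2.moments(m,True);p=plane('top',M['m10']/M['m00'],M['m01']/M['m00'],.12);print('tyre',p,'before .6014 -.0345',M['m00'])
s=manip.state();print(s['time'],s['contact_force'],s['opening'],np.abs(s['joint_velocities']).max())
```

```text
head end x -0.0029136903791834607 y 0.04793776332427459
tip x 0.00021149379527639518 y -0.048419440024161355
head/leg joint x 9.703506166505727e-05 y 0.02648039323695374
tyre [ 0.60122658 -0.03460575  0.12      ] before .6014 -.0345 370.0
23.85 [-0.49500085 -0.42791782 -0.1584548 ] 0.06848753210421729 0.03894207088999536
```

```bash
python3 -c "
from cell import manip
print(manip.close_job())"
```

```text
the job is handed in; nothing more can be done
None
```

The pin is in the castor: it runs through both fork legs and the wheel from the +y side, its head is against the leg, and I let go of it. I handed the job in at about 24 s; no verdict is reported.

**How it went:** I took the pin out of the tin by its shank and tilted it in the jaws by pushing its head against the edge of the castor board. I laid it on the bench, gripped it again by the head and pushed it in. It slid in with almost no resistance until the force rose to about 12 N with the arm stopped, which I took as the head coming home.

**Last checks, from the top picture:**

| Measured along the axle, from the castor's middle | Seen | Expected if home |
|---|---|---|
| Head end | 47.9 mm | 47 mm |
| Shoulder | 26.5–28 mm | 27 mm |
| Tip, out on the far side | -48.4 mm | -49 mm |

- **Angle:** about 0.03 rad off the axle line in plan. Its up-and-down tilt was not measured afterwards; the holes limit it to about 0.07 rad.
- **Wheel:** within about 0.2 mm of where it was at the start.
- **Other things:** by eye, the tape measure and clamp look undisturbed and the tin was standing. I took no position readings of them. The arm partly hid the blue box in the last picture, but nothing was moved near it at bench height.

**What disagreed:**
- I tried to level the pin before pushing it in by pressing its tip on the board. Afterwards it still looked about 4 degrees nose-down, so I relied on the holes to straighten it.
- Laying the pin down briefly took the wrist force to about 71 N, below the 120 N limit.

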